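Hold back the tensioner arm of a tubing pump

ROBOT

A 7-joint arm with a two-finger parallel gripper is mounted at the origin on a cart in front of the work surface, level with it; the furniture and walls round the work are solid. World frame = base frame: x ahead of the robot, y to its left, z up, the work surface at z = 0. Lengths are in m, angles in rad, forces in N, time in s.
With the tool pointing down it reaches from about 0.4 to 0.875 m from the base axis. Payload 19.3 kg.
Tool frame: the origin (TCP) lies between the finger pads; the fingertips stand 17 mm ahead of it and the grasp point (between the pads) lies 2 mm behind it; z points along the fingers, y is the direction in which the jaws open and shut (so a half turn about z gives the same grasp; the last joint's range is limited). The gripper opens to 85 mm and grips with 20 to 120 N. Pads are 22 mm wide; open, the fingers measure 114 mm over their backs; the gripper's body (76 mm by 85 mm) begins 54 mm behind the grasp point. The pads swing forward as they close: fully open they stand 13 mm farther back than shut.
Start: joints at [-1.267, 0.521, -0.036, 1.599, 0.021, 1.021, -0.113], TCP at [0.228, 0.582, 0.248] pointing down, gripper open.
Joint ranges: [-2.91, 2.91], [-0.3, 2.13], [-1.5, 1.42], [0.17, 2.43], [-1.26, 4.41], [0.16, 1.93], [-2.52, 2.52]. Speed limits (rad/s): [1.89, 1.89, 2.39, 2.39, 3.01, 3.01, 3.01].

INTERFACE

Orientations are given as a unit quaternion [x, y, z, w].
In Python, from station import ctrl gives the robot as it stands.
- The arm moves only by the shell command python3 -m creep 'ROWS' [FORCE]. ROWS is JSON, a list that holds one entry, the list of rows, each a list of 5 numbers: the closure, from 0 (fully open) to 1 (shut), then the shift along the world's x, y, z scaled (see below), then the turn about the world's z scaled (see below). A call has 1 to 12 rows; each row shifts and turns the commanded pose from where the row before left it; what a row does not reach is not made up. The controller multiplies each number of a shift by 0.025 m and each number of a turn by 0.12 rad. A row lasts 1/10 s, in which the tool goes at most 50 mm and 8.59 degrees, less where a joint would pass 70% of its speed; a pose out of reach is approached as far as the arm can. A call with a number of a shift or a turn outside -1 to 1 is refused whole. A call with a gripper value outside its range is refused whole. The fingers move at their own pace and stop on an object; FORCE is the grip in N (left out, the last holds). Time passes only in rows, so rows that do not move let the fingers close. It gives the time, the measured TCP pose, the force and the opening at its end, in the units of the state.
- ctrl.get_state(): the state, without advancing time (a new reading comes with each control period).
- ctrl.camera(name): name is "scene" or "top" or "wrist"; returns a dict with "frame" (480x640x3 uint8, blue, green, red), "fx", "fy", "cx", "cy" (pixels), "k1" (the pictures are not rectified: a ray, as slopes to the right and down, at radius r is drawn at 1 + k1 r^2 times it, then the intrinsics apply), "R" (3x3) and "t" (3): a world point X has camera coordinates R X + t. Camera axes: x right, y down, z forward; pixel columns grow to the right and rows downward; lengths in m; the calibration is good to about 2 mm. A picture is of the moment at which its call begins. There is no depth.
- ctrl.job_done(): hands the job in, once; it reports no verdict.
Trained networks look in the newest picture that a camera, given by its name, has taken for a name from the list of things; names that differ only in an ending like _2 or _b are one class to them, and where a whole thing is asked for, a point or a joint stands for the part that bears it (a point fixed in the world has none). Each returns a list of dicts, best first, with "score" (0 to 1); they miss things now and then, are a little off and sometimes report something else, mostly with a low value. They report only what shows in the picture. A call takes as long as a camera call.
- ctrl.search_frame(camera, name): "xyz" ([x, y, z] in m, in world coordinates, good to about 4 mm: the middle of the surface that is visible of it).
The state is a dict: "t": time; "qpos": joint angles; "joint_vel": joint speeds; "effort": joint torques, N m; "tcp_pos": TCP position; "orientation": TCP orientation; "contact_force": force on the tool from outside, world axes, zero at the start; "torque": the same for the moment, N m; "opening": opening from 0.0 (shut) to 1.0 (fully open).
Only numpy, scipy, OpenCV 4.12 (cv2) and the standard library are available. Lean on these libraries where they do the work, as an engineer would, in place of code of your own. Each camera call takes 0.05 s, during which the arm holds its last target.

TASK

A colleague is about to thread a tube round the rotor of the bench tubing pump: slide the pump's clear guard fully open along its track, then put the fingers into the opened well, push the sprung tensioner arm by its upright post away from the rotor until it has gone past its ratchet click, and keep holding it there. The click does not latch and the arm springs back when let go, so the job finishes while your fingers are still holding the arm pressed back, with the guard left open. Leave the vial, cup and bottle round the pump where they stand.

Things in the scene. Friction and masses are not known exactly. Their poses are not given: they have to be found in the camera images.
- pump: white bench tubing pump, fixed, 230 (its x) x 380 (its y) x 110 mm high; origin at the centre of its underside, z up, front with dark window and dial toward -x. Its +y half is a closed drive housing, flat top at height 100 mm; its -y half is a well with 100 mm high walls (guard tracks on them up to 110 mm)
- well_floor (a point): centre of the well's floor, at pump (0, -85) mm, height 50 mm. The well is 200 x 180 mm inside: pump x -100 to 100, y -175 to 5 mm. It holds the rotor (radius 34 mm, centre at pump (15, -52), up to 76 mm high), the tensioner arm and, right of its pivot, a small pawl (x over 50, y below -145 mm). Free down to the floor beside the post: pump x -100 to -25, y -90 to 5 mm
- guard (a joint): travel of the clear sliding guard along the pump's +y, in m: 0 = closed over the well, 0.175 = fully open over the drive housing (end stop). It starts closed or up to 0.03 open. Friction about 2 N; it stays where it is left. The panel is 206 x 184 mm with a grey border, underside at height 101.5 mm
- guard_grip (a point): centre of the grip fin standing on the guard: 55 mm along the pump's x, 14 mm thick along the pump's y, top at height 138 mm, upper face of the guard plate around it at height 110 mm; this point is at height 125 mm
- tensioner (a joint): angle of the sprung steel arm about its upright pivot, rad: 0 = at rest by the rotor, 0.42 = end stop; grows as the post is pushed toward the pump's -y. At the post the spring resists with about 4 N at rest, 8 N at the end; a pawl tooth adds 4 to 8 N from 0.1 to its crest at 0.21, then the pawl drops (click), fully past from 0.33 on. Never latches: released, the arm returns to 0
- tensioner_post (a point): middle of the upright post at the arm's free end: 14 mm diameter (17 mm at the top), from the arm's upper face at height 67 mm up to 96 mm; this point is at height 82 mm. At rest it is at pump (-55, -100) mm; the pivot is at (45, -100), so it moves on an arc of 100 mm radius, to the end stop 41 mm toward -y and 9 mm toward +x. The arm is a flat bar 18 mm wide
- vial_c: small brown vial with a blue cap, 32 mm across, 62 mm high, standing to the pump's -y side; origin under its centre. A bystander: leave alone
- cup: sample cup with a lid, 60 mm across, 64 mm high, standing behind the pump; origin under its centre. A bystander: leave alone
- saline: tall white bottle with a blue cap, 63 mm across, 154 mm high, standing behind the pump; origin under its centre. A bystander: leave alone

How it is judged:
By the outcome, as a careful person would: the job done as asked, in the order asked, and still so for the second after the job is handed in, while the arm keeps its last pose, push and grip.
It also fails if it takes over 48 s, if anything falls off the work surface, if the arm or the gripper's body presses on something with over 40 N, if the wrist force passes 120 N, or if a joint passes its speed limit or range.

## Working session

There is one attempt and no reset: what is moved stays moved. The work goes in short steps, Python scripts to look and compute and a shell command to move; the robot and the scene stay as the last step left them, time stands still between calls to the robot, and variables do not carry over. Pictures are saved under pics/ and viewed, and the job is handed in when it is done.

```bash
ls; mkdir -p pics; python3 - <<'E'
from station import ctrl
import cv2
s=ctrl.get_state()
print({k:s[k] for k in('t','tcp_pos','orientation','opening','contact_force')})
for c in('scene','top'):
    d=ctrl.camera(c);cv2.imwrite(f'pics/{c}0.png',d['frame'])
    for n in('pump','guard','guard_grip','tensioner_post','vial_c','cup','saline'):
        print(c,n,[(r['score'],r['xyz']) for r in ctrl.search_frame(c,n)[:2]])
E
```

```text
pics
{'t': 0.0, 'tcp_pos': array([0.22814259, 0.58152227, 0.24771217]), 'orientation': array([ 1.85800980e-01,  9.82587220e-01, -5.89355621e-04, -5.47299768e-05]), 'opening': 0.9984837511076747, 'contact_force': array([-0.07395508,  1.21035216,  0.93237299])}
scene pump [(0.71, [0.5281, -0.052, 0.1])]
scene guard []
scene guard_grip [(0.88, [0.5427, -0.0733, 0.1072])]
scene tensioner_post [(0.28, [0.5431, -0.0718, 0.1063])]
scene vial_c [(0.7, [0.504, -0.2457, 0.0426])]
scene cup [(0.58, [0.7245, -0.0545, 0.0674])]
scene saline [(0.9, [0.7017, 0.0459, 0.115])]
top pump [(0.58, [0.5513, 0.0285, 0.1029])]
top guard [(0.66, [0.5516, -0.0585, 0.1083])]
top guard_grip [(0.76, [0.5494, -0.057, 0.1084])]
top tensioner_post []
top vial_c [(0.67, [0.5118, -0.2372, 0.0515])]
top cup [(0.93, [0.7109, -0.0598, 0.0613])]
top saline [(0.96, [0.6973, 0.0535, 0.1148])]
```

View pics/top0.png

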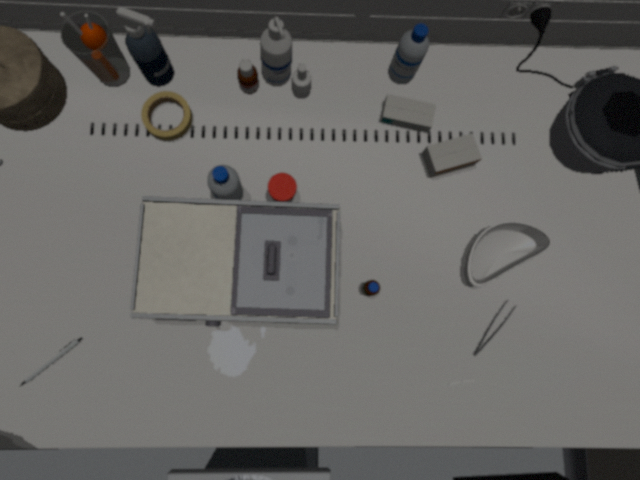

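View pics/scene0.png

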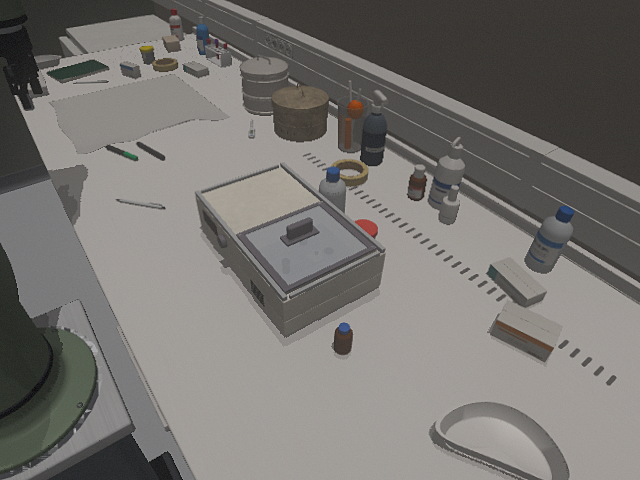

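The top view shows the pump at columns 133–340, rows 198–322. The fin is at about (272,260), and the housing is on the left, which is world +y. I'll zoom in for the pump corners.

```bash
cat > h.py <<'E'
import numpy as np,cv2
def K(d): return np.array([[d['fx'],0,d['cx']],[0,d['fy'],d['cy']],[0,0,1.]])
def unp(d,uv,z):
    x=(uv[0]-d['cx'])/d['fx'];y=(uv[1]-d['cy'])/d['fy'];a,b=x,y
    for _ in range(20):
        k=1+d['k1']*(a*a+b*b);a,b=x/k,y/k
    R=np.array(d['R']);t=np.array(d['t']);c=-R.T@t;r=R.T@np.array([a,b,1.])
    return c+r*(z-c[2])/r[2]
def proj(d,P):
    R=np.array(d['R']);t=np.array(d['t'])
    return cv2.projectPoints(np.array(P,float).reshape(-1,1,3),cv2.Rodrigues(R)[0],t,K(d),np.array([d['k1'],0,0,0.]))[0].reshape(-1,2)
E
python3 - <<'E'
from station import ctrl
import cv2,pickle
d=ctrl.camera('top');pickle.dump(d,open('top.pkl','wb'))
print(d['k1'],d['fx'],d['t'])
cv2.imwrite('pics/top1.png',cv2.convertScaleAbs(cv2.resize(d['frame'][185:335,120:390],None,fx=2.9,fy=2.9,interpolation=cv2.INTER_CUBIC),alpha=1.4))
E
```

```text
0.023091305340595347 451.92207750958966 [-0.11920731  0.60099213  0.86416336]
```

View pics/top1.png

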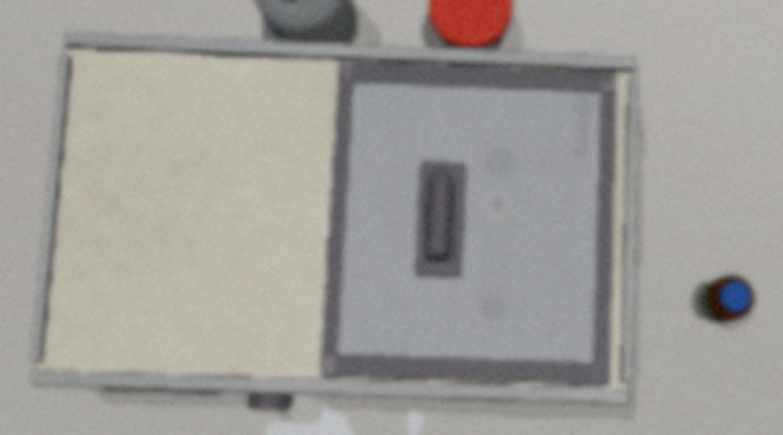

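The zoomed view shows the four track corners at crop (66,34), (636,58), (627,402) and (32,384), with the fin top at about (440,213). I'll fit the pump pose from these.

```bash
python3 - <<'E'
import pickle,numpy as np,cv2
from h import *
from scipy.optimize import least_squares
d=pickle.load(open('top.pkl','rb'))
f=lambda p:np.array([120,185])+(np.array(p)+.5)/2.9-.5
# pump corners (x,y): TL(+,+) TR(+,-) BR(-,-) BL(-,+)
px=np.array([f(p) for p in [(66,34),(636,58),(627,402),(32,384)]])
for p in px: print(unp(d,p,.11))
L=np.array([[.115,.19],[.115,-.19],[-.115,-.19],[-.115,.19]])
def w(q,xy,z):
    c,s=np.cos(q[2]),np.sin(q[2]);R=np.array([[c,-s],[s,c]])
    return np.c_[np.atleast_2d(xy)@R.T+q[:2],np.full(len(np.atleast_2d(xy)),z)]
r=least_squares(lambda q:(proj(d,w(q,L,.11))-px).ravel(),[.55,.03,0])
print('pump',r.x,r.fun.round(1))
q=r.x; np.save('q.npy',q)
print('post',w(q,[-.055,-.1],.082),'fin',unp(d,f((440,213)),.138), 'ends',unp(d,f((441,170)),.138),unp(d,f((437,258)),.138))
print('fin yloc range; guard edge', [np.round(unp(d,f(p),.110),4) for p in [(340,62),(328,376),(617,70),(607,384)]])
c,s=np.cos(q[2]),np.sin(q[2]);R=np.array([[c,-s],[s,c]])
for p,z in [((440,213),.138),((334,215),.105),((612,228),.105)]:
    print('local',p,((unp(d,f(p),z)[:2]-q[:2])@R))
E
```

```text
[0.67286162 0.20628783 0.11      ]
[ 0.66369602 -0.16752157  0.11      ]
[ 0.43864515 -0.16106176  0.11      ]
[0.44745395 0.21169552 0.11      ]
pump [ 0.55600311  0.02221021 -0.02480725] [-1.5 -1.5  1.6 -1.3  2.1  1.3 -1.9  0.9]
post [[ 0.49853956 -0.07639476  0.082     ]] fin [ 0.55460697 -0.04098911  0.138     ] ends [ 0.58190226 -0.04102427  0.138     ] [ 0.52635127 -0.0397429   0.138     ]
fin yloc range; guard edge [array([0.6574, 0.028 , 0.11  ]), array([0.4535, 0.0286, 0.11  ]), array([ 0.6553, -0.1548,  0.11  ]), array([ 0.4498, -0.1483,  0.11  ])]
local (440, 213) [ 0.00017193 -0.06321451]
local (334, 215) [0.00043333 0.00686967]
local (612, 228) [-0.00130035 -0.17425764]
```

```bash
python3 -m creep '[[[1,0.5,-1,0,0.12],[1,0.5,-1,0,0.12],[1,0.5,-1,0,0.12],[1,0.5,-1,0,0.12],[1,0.5,-1,0,0.12],[1,0.5,-1,0,0.12],[1,0.5,-1,0,0.12],[1,0.5,-1,0,0.12],[1,0.5,-1,0,0.12],[1,0.5,-1,0,0.12],[1,0.5,-1,0,0.12],[1,0.5,-1,0,0.12]]]' 40
python3 -m creep '[[[1,0.5,-1,0,0.12],[1,0.5,-1,0,0.12],[1,0.5,-1,0,0.12],[1,0.5,-1,0,0.12],[1,0.5,-1,0,0.12],[1,0.5,-1,0,0.12],[1,0.5,-1,0,0.12],[1,0.5,-1,0,0.12],[1,0.5,-1,0,0.12],[1,0.5,-1,0,0.12],[1,0,0,0,0],[1,0,0,0,0]]]'
```

```text
t: 2.05
tcp_pos: [0.3787, 0.2808, 0.2485]
orientation: [0.1, 0.995, 0.0, 0.0]
contact_force: [-0.2, -1.0, -0.0]
opening: -0.001
t: 3.25
tcp_pos: [0.5032, 0.0316, 0.2482]
orientation: [0.029, 1.0, 0.0, -0.0]
contact_force: [-0.4, -0.2, -0.7]
opening: 0.003
```

```bash
python3 -m creep '[[[1,0.4,-0.9,0,0.06],[1,0.4,-0.9,0,0.06],[1,0.4,-0.9,0,0.06],[1,0.4,-0.9,0,0.06],[1,0.4,-0.9,0,0.06],[1,0,0,0,0],[1,0,0,0,0]]]'
python3 - <<'E'
from station import ctrl
import cv2,pickle
from h import *
o={}
for c in('wrist','scene'):
    d=ctrl.camera(c);cv2.imwrite(f'pics/{c}2.png',d['frame']);o[c]=d
    for n in('guard_grip','tensioner_post'): print(c,n,[(r['score'],r['xyz']) for r in ctrl.search_frame(c,n)[:2]])
pickle.dump(o,open('o2.pkl','wb'))
E
```

```text
t: 3.95
tcp_pos: [0.5531, -0.0797, 0.2481]
orientation: [0.01, 1.0, 0.0, -0.0]
contact_force: [-0.6, 0.0, -0.3]
opening: -0.001
wrist guard_grip [(0.79, [0.5347, -0.0563, 0.1059])]
wrist tensioner_post []
scene guard_grip [(0.65, [0.5431, -0.0725, 0.1073])]
scene tensioner_post []
```

View pics/wrist2.png

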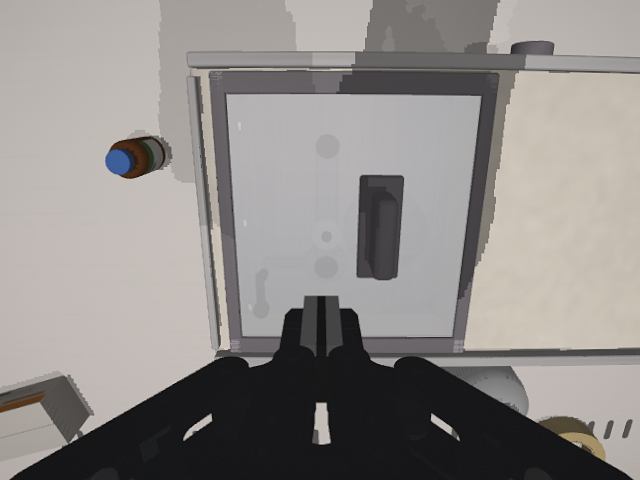

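View pics/scene2.png

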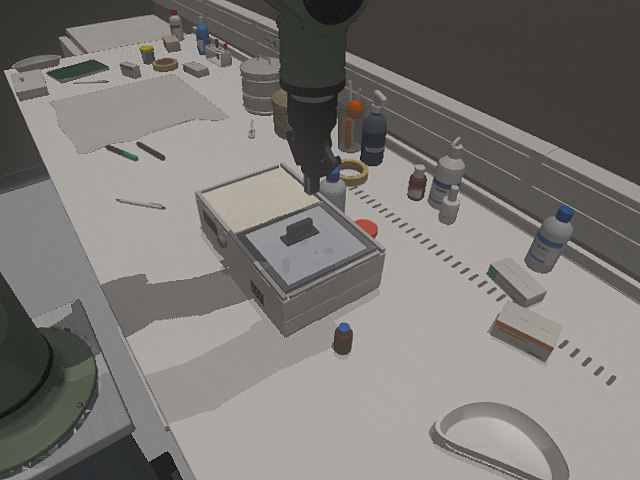

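The wrist view (right = +y, up = −x) shows the fin top at about (385,192)–(383,278), the fingertips at (322,297) and the vial at (120,160). I'll triangulate the fin.

```bash
python3 - <<'E'
from h import *
import pickle
o=pickle.load(open('o2.pkl','rb'));d=o['wrist'];q=np.load('q.npy')
c,s=np.cos(q[2]),np.sin(q[2]);R=np.array([[c,-s],[s,c]])
for n,p,z in [('fintop -x',(387,192),.138),('fintop +x',(383,278),.138),('fin left top',(377,235),.138),('fin right',(395,235),.138),('corner track -x-y',(188,53),.11),('-y wall low',(217,350),.10),('guard -x-y',(210,73),.108),('guard +y-x',(497,73),.108),('guard +x-y',(231,350),.108),('guard +x+y',(464,350),.108)]:
    w=unp(d,p,z); print(n,w.round(4),((w[:2]-q[:2])@R).round(4))
tip=np.array([.5531,-.0797,.2481-.017])
print(proj(o['scene'],[tip]),proj(d,[tip]))
print(proj(o['scene'],[[.5546,-.041,.138],[.528,-.041,.138],[.582,-.041,.138]]))
E
```

```text
fintop -x [ 0.5219 -0.0394  0.138 ] [-0.0326 -0.0624]
fintop +x [ 0.5784 -0.0401  0.138 ] [ 0.0239 -0.0618]
fin left top [ 0.549  -0.0447  0.138 ] [-0.0053 -0.0671]
fin right [ 0.5492 -0.0335  0.138 ] [-0.0054 -0.0559]
corner track -x-y [ 0.4386 -0.1589  0.11  ] [-0.1129 -0.184 ]
-y wall low [ 0.6564 -0.1657  0.1   ] [ 0.105  -0.1853]
guard -x-y [ 0.4503 -0.147   0.108 ] [-0.1015 -0.1718]
guard +y-x [0.4535 0.0326 0.108 ] [-0.1028  0.0079]
guard +x-y [ 0.6511 -0.1521  0.108 ] [ 0.0994 -0.1719]
guard +x+y [0.655  0.0303 0.108 ] [0.0988 0.0105]
[[311.25127715 192.6549767 ]] [[321.02574276 317.33498021]]
[[299.856338   223.24741235]
 [288.17722619 228.26429056]
 [311.54651955 218.22901162]]
```

```bash
python3 -m creep '[[[1,0,0,-0.9,0],[1,0,0,-0.9,0],[1,0,0,-0.9,0],[1,0,0,-0.9,0],[1,0,0,-0.8,0],[1,0,0,0,0],[1,0,0.3,0,0],[1,0,0.3,0,0],[1,0,0.3,0,0],[1,0,0.3,0,0]]]'
python3 - <<'E'
from station import ctrl
import cv2
cv2.imwrite('pics/scene3.png',ctrl.camera('scene')['frame'][130:370,150:470])
E
```

```text
t: 5.25
tcp_pos: [0.5538, -0.0499, 0.1392]
orientation: [0.01, 1.0, -0.0, 0.001]
contact_force: [1.0, -1.9, 2.0]
opening: -0.0
```

View pics/scene3.png

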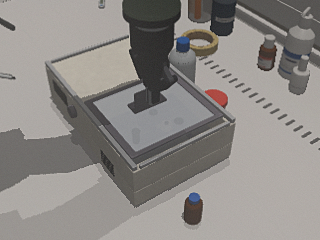

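```bash
python3 -m creep '[[[1,0.01,0.5,-0.05,0],[1,0.02,0.6,-0.05,0],[1,0.02,0.7,0,0],[1,0.02,0.7,0,0],[1,0.02,0.7,0,0],[1,0.02,0.7,0,0],[1,0.02,0.6,0,0],[1,0.01,0.4,0,0],[1,0.01,0.2,0,0],[1,0,0,0,0]]]'
```

```text
t: 6.3
tcp_pos: [0.5569, 0.0775, 0.1357]
orientation: [0.01, 1.0, 0.0, -0.0]
contact_force: [0.3, 0.6, 0.1]
opening: 0.001
```

```bash
python3 -m creep '[[[1,0,0.2,0,0],[1,0,0.2,0,0],[1,0,0.2,0,0]]]'
```

```text
t: 6.6
tcp_pos: [0.5572, 0.0918, 0.1358]
orientation: [0.011, 1.0, -0.0, 0.0]
contact_force: [2.6, -2.5, -0.9]
opening: -0.001
```

```bash
python3 -m creep '[[[1,0,0.15,0,0],[1,0,0.15,0,0]]]'
```

```text
t: 6.8
tcp_pos: [0.5571, 0.0996, 0.1358]
orientation: [0.011, 1.0, -0.0, 0.0]
contact_force: [1.7, -2.1, 0.6]
opening: 0.002
```

```bash
python3 -m creep '[[[1,0,0.15,0,0],[1,0,0.15,0,0]]]'; python3 -m creep '[[[1,0,0.12,0,0],[1,0,0.12,0,0]]]'
```

```text
t: 7.0
tcp_pos: [0.557, 0.1071, 0.1358]
orientation: [0.011, 1.0, -0.0, 0.0]
contact_force: [1.9, -2.6, 0.2]
opening: 0.002
t: 7.2
tcp_pos: [0.557, 0.1131, 0.1358]
orientation: [0.011, 1.0, -0.0, 0.0]
contact_force: [0.4, -2.7, 0.6]
opening: 0.001
```

```bash
python3 -m creep '[[[1,0,0.1,0,0],[1,0,0.1,0,0]]]'
```

```text
t: 7.4
tcp_pos: [0.557, 0.1144, 0.1358]
orientation: [0.012, 1.0, -0.002, -0.0]
contact_force: [1.6, -31.0, 6.4]
opening: -0.005
```

End stop reached: the force jumped to 31 N. I'll back off, rise and look.

```bash
python3 -m creep '[[[1,0,-0.4,0,0],[1,0,-0.8,0,0],[1,-0.2,-0.8,0.5,0],[1,-0.4,-0.8,0.8,0],[1,-0.4,-0.8,0.8,0],[1,-0.4,-0.6,0.8,0],[1,-0.4,0,0.6,0],[1,0,0,0,0],[1,0,0,0,0]]]'
python3 - <<'E'
from station import ctrl
import cv2,pickle
from h import *
o={}
for c in('wrist','scene','top'):
    d=ctrl.camera(c);o[c]=d
    for n in('guard_grip','tensioner_post'): print(c,n,[(r['score'],r['xyz']) for r in ctrl.search_frame(c,n)[:2]])
pickle.dump(o,open('o3.pkl','wb'))
cv2.imwrite('pics/wrist4.png',o['wrist']['frame'])
cv2.imwrite('pics/top4.png',cv2.resize(o['top']['frame'][185:335,120:390],None,fx=2.9,fy=2.9,interpolation=cv2.INTER_CUBIC))
E
```

```text
t: 8.3
tcp_pos: [0.5121, 0.0133, 0.2233]
orientation: [0.01, 1.0, 0.0, 0.0]
contact_force: [-0.4, 0.3, -0.4]
opening: 0.003
wrist guard_grip [(0.66, [0.5295, 0.1181, 0.1056])]
wrist tensioner_post [(0.62, [0.5572, -0.0762, 0.07]), (0.51, [0.5186, 0.0291, 0.1043])]
scene guard_grip [(0.64, [0.5402, 0.0981, 0.1061])]
scene tensioner_post [(0.75, [0.5619, -0.0834, 0.066])]
top guard_grip [(0.39, [0.5747, -0.0754, 0.0656])]
top tensioner_post [(0.97, [0.5748, -0.0765, 0.0671])]
```

View pics/wrist4.png

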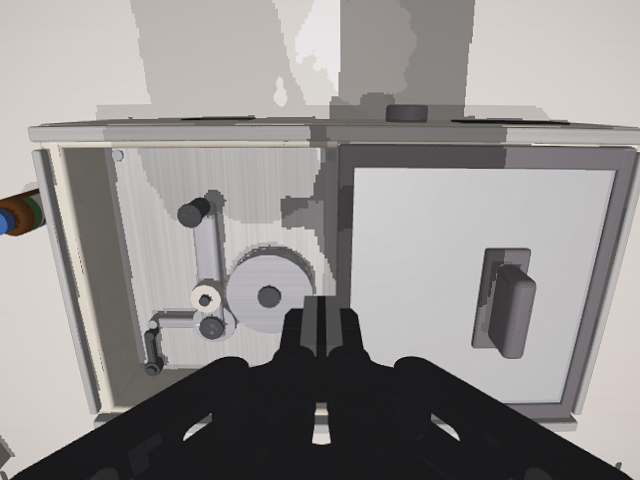

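View pics/top4.png

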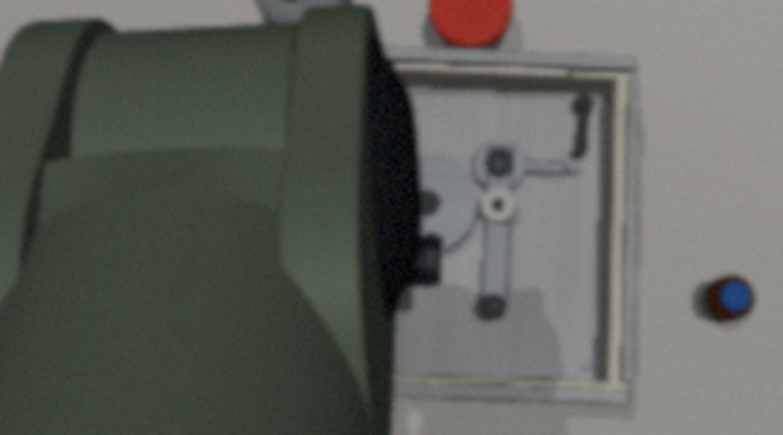

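The wrist view shows the guard over the housing, with its fin at about (510,310). It also shows the post top at (190,216), the rotor at (269,296) and the pivot at (211,328). In the top crop the post is at (490,306).

```bash
python3 - <<'E'
from h import *
import pickle
o=pickle.load(open('o3.pkl','rb'));d=o['wrist'];q=np.load('q.npy')
f=lambda p:np.array([120,185])+(np.array(p)+.5)/2.9-.5
c,s=np.cos(q[2]),np.sin(q[2]);R=np.array([[c,-s],[s,c]])
for n,dd,p,z in [('post w',d,(190,216),.096),('post top',o['top'],f((490,306)),.096),('rotor w',d,(269,296),.082),('pivot w',d,(211,328),.08),('pivot t',o['top'],f((499,161)),.08),('guard -y -x',d,(338,146),.108),('guard+y-x',d,(635,146),.108),('guard+y+x',d,(557,428),.108),('wall-y -x',d,(30,130),.11),('fin left',d,(501,300),.138),('fin r',d,(535,300),.138)]:
    w=unp(dd,p,z); print(n,w.round(4),((w[:2]-q[:2])@R).round(4))
E
```

```text
post w [ 0.4981 -0.073   0.096 ] [-0.0556 -0.0966]
post top [ 0.4993 -0.073   0.096 ] [-0.0543 -0.0966]
rotor w [ 0.5645 -0.0265  0.082 ] [ 0.0097 -0.0485]
pivot w [ 0.5923 -0.0736  0.08  ] [ 0.0386 -0.0948]
pivot t [ 0.5979 -0.0775  0.08  ] [ 0.0444 -0.0986]
guard -y -x [0.4537 0.0246 0.108 ] [-0.1023 -0.0002]
guard+y-x [0.4559 0.2053 0.108 ] [-0.1046  0.1806]
guard+y+x [0.671  0.1943 0.108 ] [0.1107 0.1749]
wall-y -x [ 0.4394 -0.1582  0.11  ] [-0.1121 -0.1832]
fin left [0.542  0.1197 0.138 ] [-0.0164  0.0972]
fin r [0.5426 0.1404 0.138 ] [-0.0163  0.1178]
```

```bash
python3 -m creep '[[[1,-0.25,-0.7,0,0],[1,-0.25,-0.7,0,0],[1,0,-0.65,-0.2,0],[1,0,0,-0.8,0],[1,0,0,-0.8,0],[1,0,0,-0.8,0],[1,0,0,-0.5,0],[1,0,0,0,0],[1,0,0,0,0]]]'
python3 - <<'E'
from station import ctrl
import cv2
cv2.imwrite('pics/wrist5.png',ctrl.camera('wrist')['frame'])
E
```

```text
t: 9.65
tcp_pos: [0.4997, -0.0385, 0.1462]
orientation: [0.011, 1.0, -0.0, 0.0]
contact_force: [-0.5, 0.1, 0.0]
opening: -0.001
```

View pics/wrist5.png

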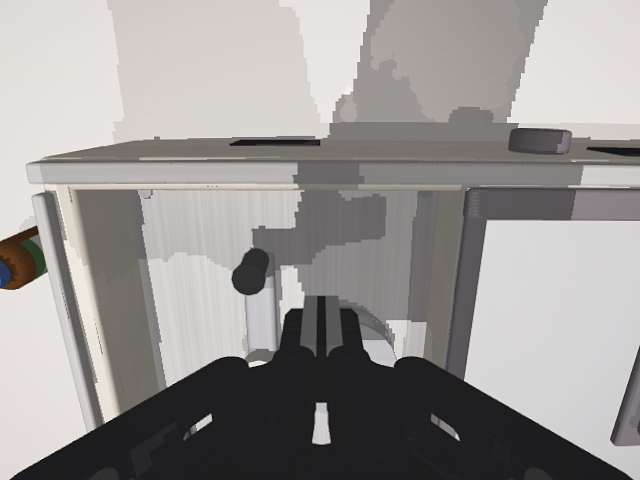

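The post top is at (250,272), left of the fingers at (321,300), so the way down is clear. Descending.

```bash
python3 -m creep '[[[1,0,0,-0.6,0],[1,0,0,-0.6,0],[1,0,0,-0.6,0],[1,0,0,-0.5,0],[1,0,0,0,0]]]'
python3 -m creep '[[[1,0,-0.15,0,0],[1,0,-0.15,0,0],[1,0,-0.15,0,0],[1,0,-0.15,0,0]]]'
python3 - <<'E'
from station import ctrl
import cv2
cv2.imwrite('pics/wrist6.png',ctrl.camera('wrist')['frame'])
E
```

```text
t: 10.2
tcp_pos: [0.4992, -0.0384, 0.0876]
orientation: [0.01, 1.0, -0.0, -0.001]
contact_force: [-0.3, 0.4, 0.7]
opening: 0.002
t: 10.6
tcp_pos: [0.4997, -0.0539, 0.0887]
orientation: [0.011, 1.0, -0.0, 0.0]
contact_force: [-0.2, 2.6, 0.7]
opening: 0.003
```

View pics/wrist6.png

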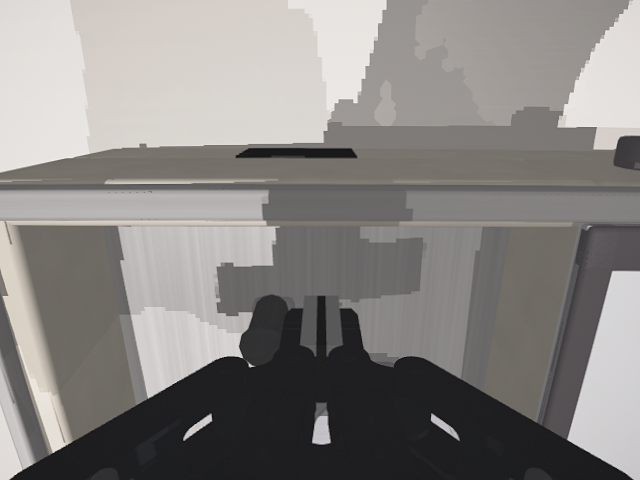

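Contact: the force is 2.6 N and the post touches the left finger at (285,315). I'll push gradually, watching the force.

```bash
python3 -m creep '[[[1,0,-0.12,0,0],[1,0,-0.12,0,0],[1,0,-0.12,0,0]]]'; python3 -m creep '[[[1,0,-0.12,0,0],[1,0,-0.12,0,0],[1,0.03,-0.12,0,0]]]'; python3 -m creep '[[[1,0.03,-0.12,0,0],[1,0.03,-0.12,0,0],[1,0.03,-0.12,0,0]]]'
```

```text
t: 10.95
tcp_pos: [0.4994, -0.0623, 0.0883]
orientation: [0.01, 1.0, 0.0, -0.0]
contact_force: [-2.1, 4.6, 4.2]
opening: -0.001
t: 11.25
tcp_pos: [0.4996, -0.0697, 0.0882]
orientation: [0.01, 1.0, 0.001, -0.001]
contact_force: [-6.5, 19.4, 8.7]
opening: -0.005
t: 11.55
tcp_pos: [0.5016, -0.0801, 0.088]
orientation: [0.01, 1.0, 0.0, -0.001]
contact_force: [-3.5, 6.8, 0.9]
opening: 0.005
```

```bash
python3 -m creep '[[[1,0.04,-0.12,0,0],[1,0.04,-0.12,0,0],[1,0.04,-0.12,0,0]]]'; python3 -m creep '[[[1,0,-0.06,0,0],[1,0,-0.06,0,0]]]'
python3 - <<'E'
from station import ctrl
import cv2,pickle
o={c:ctrl.camera(c) for c in('wrist','scene','top')};pickle.dump(o,open('o7.pkl','wb'))
cv2.imwrite('pics/wrist7.png',o['wrist']['frame'])
cv2.imwrite('pics/top7.png',cv2.resize(o['top']['frame'][185:335,120:390],None,fx=2.9,fy=2.9,interpolation=cv2.INTER_CUBIC))
cv2.imwrite('pics/scene7.png',cv2.resize(o['scene']['frame'][140:380,180:440],None,fx=2.4,fy=2.4,interpolation=cv2.INTER_CUBIC))
E
```

```text
t: 11.85
tcp_pos: [0.5045, -0.0891, 0.0879]
orientation: [0.01, 1.0, 0.0, -0.001]
contact_force: [-4.6, 7.4, 1.3]
opening: 0.0
t: 12.05
tcp_pos: [0.5052, -0.0919, 0.088]
orientation: [0.01, 1.0, 0.0, -0.0]
contact_force: [0.1, 7.8, -1.8]
opening: 0.002
```

View pics/wrist7.png

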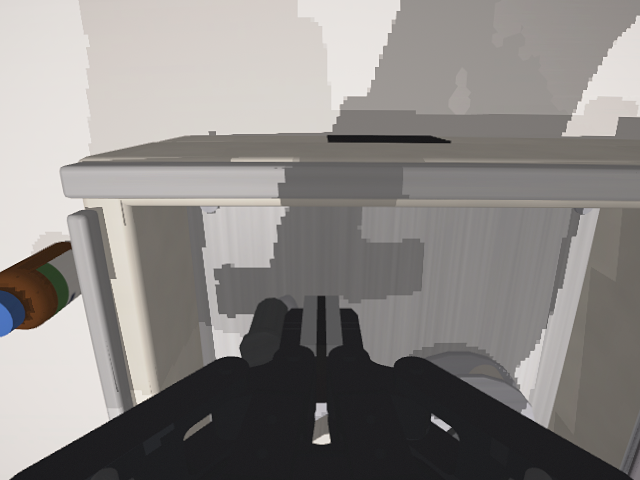

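View pics/top7.png

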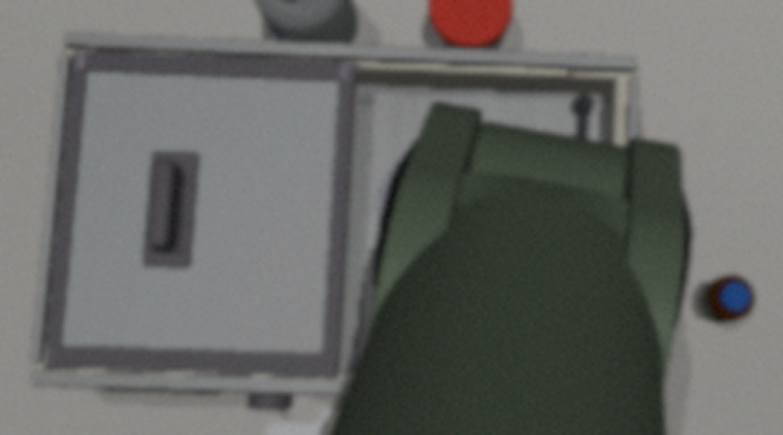

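View pics/scene7.png

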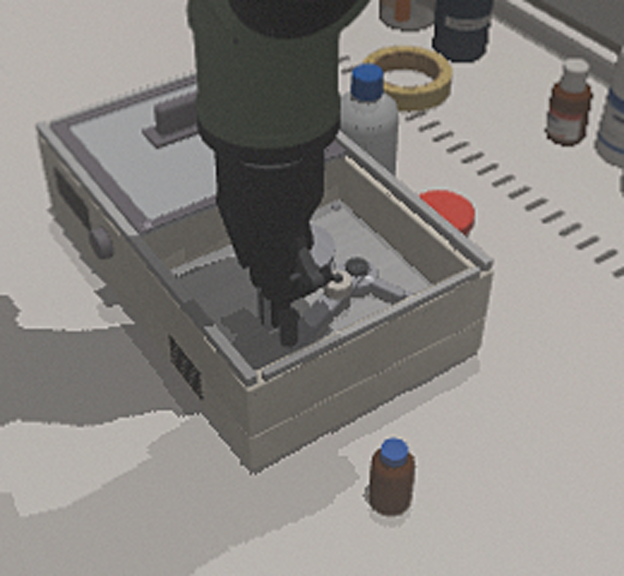

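The guard is open, with its fin over the housing at top crop (168,205). The post stays against the left finger at wrist (270,320). Next I'll check the arm angle and hold for a few rows.

```bash
python3 -m creep '[[[1,0,0,0,0],[1,0,0,0,0],[1,0,0,0,0],[1,0,0,0,0],[1,0,0,0,0]]]'; python3 - <<'E'
from h import *
import pickle
o=pickle.load(open('o7.pkl','rb'));q=np.load('q.npy')
c,s=np.cos(q[2]),np.sin(q[2]);R=np.array([[c,-s],[s,c]])
w=unp(o['wrist'],(258,350),.096);print('wrist post top',w)
w=unp(o['scene'],(180+289/2.4,140+318/2.4),.096);print('scene post top',w)
q2=q+[0,.003,0]
for a in(0,.33,.39,.42):
    l=np.array([.045-.1*np.cos(a),-.1-.1*np.sin(a)]);p=np.r_[R@l+q2[:2],.096]
    print(a,p,proj(o['wrist'],[p])[0],(proj(o['scene'],[p])[0]-[180,140])*2.4)
E
```

```text
t: 12.7
tcp_pos: [0.5052, -0.0917, 0.088]
orientation: [0.01, 1.0, 0.0, -0.0]
contact_force: [-0.2, 7.8, -1.9]
opening: -0.001
wrist post top [ 0.50328242 -0.11352535  0.096     ]
scene post top [ 0.50390247 -0.11663183  0.096     ]
0 [ 0.49853956 -0.07339476  0.096     ] [375.0531163  336.08995914] [252.14606205 288.69656237]
0.33 [ 0.50312989 -0.10592293  0.096     ] [280.02222838 349.3116316 ] [280.274933   310.29198586]
0.39 [ 0.5051033  -0.11158816  0.096     ] [263.97087813 354.42694251] [286.57526811 313.52614316]
0.42 [ 0.50621656 -0.11437384  0.096     ] [256.17651321 357.26535318] [289.842915   315.04780845]
```

Both cameras put the arm at about 0.39–0.42 rad, and the hold is steady at 7.8 N. Handing in.

```bash
python3 - <<'E'
from station import ctrl
d=ctrl.camera('top')
for n in('vial_c','cup','saline'): print(n,[(r['score'],r['xyz']) for r in ctrl.search_frame('top',n)[:1]])
print(ctrl.job_done())
s=ctrl.get_state();print(s['t'],s['tcp_pos'],s['contact_force'])
E
```

```text
vial_c [(0.62, [0.5108, -0.2375, 0.0489])]
cup [(0.73, [0.7115, -0.0574, 0.0623])]
saline [(0.85, [0.6963, 0.0558, 0.114])]
the job is handed in; nothing more can be done
None
the job is handed in; nothing more can be done
```

The job is handed in: the guard is fully open, and the shut fingers are still holding the tensioner post back past its click. It took about 13 s of the 48 s allowed.

- **Guard:** I pushed it by its fin until the end stop, where the force jumped from about 2.7 N to 31 N. Afterwards its rear edge measured at about pump y = 0 (-2 mm expected when fully open), and the pictures show it over the drive housing.
- **Tensioner:** The push force reached 19 N near the pawl crest, then dropped to about 7–8 N. The hold stayed steady at 7.8 N. Finger travel and both cameras put the arm at about 0.39–0.42 rad, and it is fully past the click from 0.33.
- **Bystanders:** The vial, cup and bottle measured within 3 mm of where they started, which is within the detector's error.
- **Disagreements:**
  - The first pump fit was about 3 mm off along y; I corrected it from the post's position.
  - The network's `tensioner_post` reports pointed at the middle of the arm or worse, so I used my own pixel measurements of the post.
- **Not checked:** I could not read the state after handing in, so the final second of holding is unconfirmed.

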